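Feel the play in three battery isolator keys and reject the worn switch

TASK

Check the three battery isolator switches in the test panel for worn spindles, working along the row from the left: take each red key and rock it gently, first clockwise until it comes up firm, then back anticlockwise until it comes up firm, without forcing it. Set any switch whose key has loose play down upright in the red reject tray, leave the sound ones seated in the panel, and do not disturb the battery pack, the tape roll or the multimeter.

Things in the scene. Friction and masses are not known exactly. Their poses are not given: they have to be found in the camera images.
- panel: Plywood test panel fixed to the bench, 120 (x) x 330 (y) mm, top face 45 mm above the bench. Origin: middle of the panel at bench level; z up; its y runs along the row of three switches, +y towards the robot's left. Three square through cutouts 52 mm wide, 105 mm apart, one switch standing in each.
- cutout_left (a point): Centre of the left cutout at the panel's top face (panel x 0, y +105 mm, z 45 mm). Left as the robot sees it (left = +y).
- cutout_middle (a point): Centre of the middle cutout at the panel's top face (panel x 0, y 0, z 45 mm).
- cutout_right (a point): Centre of the right cutout at the panel's top face (panel x 0, y -105 mm, z 45 mm). Right as the robot sees it (left = +y).
- switch_a: Loose battery isolator switch, 0.3 to 0.5 kg; the three look alike, in any order. Black back box 50 x 50 x 24 mm in the cutout (1 mm clearance a side: twists 0.04 rad each way), flange 70 x 70 x 6 mm resting on the panel, collar 60 mm across up to 44 mm, red key on top. Origin: middle of the box's underside, 21 mm above the bench when seated; z up on the key's axis; x, y as the panel's.
- key_a_grip (a point): Grip point of switch_a's red key: on the turning axis, 63.5 mm above the switch's origin. The key is a bar 60 mm long (its x; at rest along the panel's x), 12 mm thick (y), from 46.5 to 70.5 mm above the switch's origin. Gripped across its thickness it can be turned, and the switch lifted by it. Firm means 0.15 N m or more; over 0.7 N m harms the switch.
- key_a_end (a point): White-marked end of switch_a's key, 30 mm from the turning axis (key's +x), at the grip's height. Feel: a sound key (play 0.01 rad or less) is firm at once, winding up about 0.2 rad per N m (0.05 rad at 0.25 N m). A worn key swings nearly freely (under 0.05 N m) about 0.2 rad each way, weakly sprung to the middle, before coming up equally firm.
- switch_b: Loose battery isolator switch, 0.3 to 0.5 kg; the three look alike, in any order. Black back box 50 x 50 x 24 mm in the cutout (1 mm clearance a side: twists 0.04 rad each way), flange 70 x 70 x 6 mm resting on the panel, collar 60 mm across up to 44 mm, red key on top. Origin: middle of the box's underside, 21 mm above the bench when seated; z up on the key's axis; x, y as the panel's.
- key_b_grip (a point): Grip point of switch_b's red key: on the turning axis, 63.5 mm above the switch's origin. The key is a bar 60 mm long (its x; at rest along the panel's x), 12 mm thick (y), from 46.5 to 70.5 mm above the switch's origin. Gripped across its thickness it can be turned, and the switch lifted by it. Firm means 0.15 N m or more; over 0.7 N m harms the switch.
- key_b_end (a point): White-marked end of switch_b's key, 30 mm from the turning axis (key's +x), at the grip's height. Feel: a sound key (play 0.01 rad or less) is firm at once, winding up about 0.2 rad per N m (0.05 rad at 0.25 N m). A worn key swings nearly freely (under 0.05 N m) about 0.2 rad each way, weakly sprung to the middle, before coming up equally firm.
- switch_c: Loose battery isolator switch, 0.3 to 0.5 kg; the three look alike, in any order. Black back box 50 x 50 x 24 mm in the cutout (1 mm clearance a side: twists 0.04 rad each way), flange 70 x 70 x 6 mm resting on the panel, collar 60 mm across up to 44 mm, red key on top. Origin: middle of the box's underside, 21 mm above the bench when seated; z up on the key's axis; x, y as the panel's.
- key_c_grip (a point): Grip point of switch_c's red key: on the turning axis, 63.5 mm above the switch's origin. The key is a bar 60 mm long (its x; at rest along the panel's x), 12 mm thick (y), from 46.5 to 70.5 mm above the switch's origin. Gripped across its thickness it can be turned, and the switch lifted by it. Firm means 0.15 N m or more; over 0.7 N m harms the switch.
- key_c_end (a point): White-marked end of switch_c's key, 30 mm from the turning axis (key's +x), at the grip's height. Feel: a sound key (play 0.01 rad or less) is firm at once, winding up about 0.2 rad per N m (0.05 rad at 0.25 N m). A worn key swings nearly freely (under 0.05 N m) about 0.2 rad each way, weakly sprung to the middle, before coming up equally firm.
- reject_tray: Red open tray fixed to the bench, outside 170 (x) x 150 (y) x 40 mm high, walls and floor 4 mm. Origin: middle of its underside at bench level (floor inside 4 mm above).
- battery_pack: Bystander: lime-green pack of eight cells, 54 x 109 x 68 mm high, 0.72 kg, loose. Origin: middle of the underside.
- tape_roll: Bystander: amber tape roll lying flat, 90 mm across, 25 mm high, loose. Origin: middle of the underside.
- multimeter: Bystander: yellow multimeter lying flat, 150 (its x) x 75 x 44 mm high, loose. Origin: middle of the underside.
Mind the look-alikes: they are no part of the job. What is shaped like the switch_b but purple or turquoise is not meant.

How it is judged:
By the outcome, as a careful person would: the job done as asked, in the order asked, and still so for the second after the job is handed in, with the robot touching nothing.
It also fails if it takes over 69 s, if anything falls off the work surface, if the arm or the gripper's body presses on something with over 40 N, if the wrist force passes 120 N, or if a joint passes its speed limit or range.

ROBOT

A 6-joint arm with a two-finger parallel gripper is mounted at the origin on the work surface. World frame = base frame: x ahead of the robot, y to its left, z up, the work surface at z = 0. Lengths are in m, angles in rad, forces in N, time in s.
With the tool pointing down it reaches from about 0.275 to 0.875 m from the base axis. Payload 12.5 kg.
Tool frame: the origin (TCP) lies at the very end of the fingers, on their centre line; the grasp point (between the pads) lies 19 mm behind it; z points along the fingers, y is the line along which they close (so a half turn about z gives the same grasp; the last joint's range is limited). The gripper opens to 85 mm and grips with 20 to 120 N. Pads are 22 mm wide; open, the fingers measure 114 mm over their backs; the gripper's body (76 mm by 85 mm) begins 54 mm behind the grasp point. The pads swing forward as they close: fully open they stand 13 mm farther back than shut.
Start: joints at [-1.211, 0.351, 1.652, -0, 1.139, -0.085], TCP at [0.237, -0.496, 0.231] pointing down, gripper open.
Joint ranges: [-2.75, 2.75], [-0.79, 2.1], [0.01, 2.65], [-1.57, 4.71], [0.07, 3.14], [-2.87, 2.87]. Speed limits (rad/s): [2.22, 2.22, 2.79, 3.14, 3.14, 3.14].

INTERFACE

Orientations are given as a 3x3 rotation matrix whose columns are the frame's x, y, z axes.
In Python, from bench import manip gives the robot as it stands. Calls block until the motion is done:
- manip.move_ptp(position, orientation): joint-space move of the TCP to a pose.
- manip.move_l(position, attitude=None, max_speed=0.15): straight line of the TCP; attitude=None keeps the orientation; max_speed is the mean speed in m/s.
- manip.move_j(angles): joint-space move.
- manip.set_gripper(opening, effort=None): opening from 0.0 (shut) to 1.0 (fully open); effort is the grip in N (None keeps the last); returns when the fingers have stopped.
- manip.dwell(seconds).
- manip.inverse_kinematics(position, orientation): joint angles nearest the present ones, or None.
- manip.grab_frame(name): name is "side" or "top"; returns (picture, depth): 480x640x3 uint8, red, green, blue; 480x640 float32, m along the optical axis (not along the pixel's ray), 0 where there is no reading.
- manip.get_calibration(name): a dict with "camera_matrix" (3x3 intrinsics, pixels), "k1" (the pictures are not rectified: a ray, as slopes to the right and down, at radius r is drawn at 1 + k1 r^2 times it, then the intrinsics apply), "R" (3x3) and "t" (3): a world point X has camera coordinates R X + t. Camera axes: x right, y down, z forward; pixel columns grow to the right and rows downward; lengths in m; the calibration is good to about 2 mm. A picture is of the moment at which its call begins. get_calibration takes no time and is no camera call.
A pose or a line that the arm cannot do raises manip.Unreachable and nothing moves.
- manip.sign_off(): hands the job in; it is judged then, once.
Trained networks look in the newest picture that a camera, given by its name, has taken for a name from the list of things; names that differ only in an ending like _2 or _b are one class to them, and where a whole thing is asked for, a point or a joint stands for the part that bears it (a point fixed in the world has none). Each returns a list of dicts, best first, with "confidence" (0 to 1); they miss things now and then, are a little off and sometimes report something else, mostly with a low value. They report only what shows in the picture. A call takes as long as a camera call. They do not tell look-alikes from the thing itself.
- manip.look_for(camera, name): "at" ([x, y, z] in m, in world coordinates, good to about 4 mm: the middle of the surface that is visible of it).
Readings, each from a call of its own:
- manip.current_time(): time.
- manip.current_qpos(): joint angles.
- manip.current_joint_vel(): joint speeds.
- manip.current_joint_torque(): joint torques, N m.
- manip.current_ee_pos(): TCP position.
- manip.current_tcp_rot(): TCP orientation.
- manip.current_force(): force on the tool from outside, world axes, zero at the start.
- manip.current_ft_torque(): the same for the moment, N m.
- manip.current_grip_width(): opening from 0.0 (shut) to 1.0 (fully open).
- manip.current_grip_force(): force on a finger pad.
Only numpy, scipy, OpenCV 4.12 (cv2) and the standard library are available. Lean on these libraries where they do the work, as an engineer would, in place of code of your own. Each camera call takes 0.05 s, during which the arm holds its last target. There are 200 camera calls.

## Working session

There is one attempt and no reset: what is moved stays moved. The work goes in short steps, each a Python script; the robot and the scene stay as the last script left them, time stands still between calls to the robot, and variables do not carry over. Pictures are saved under pics/ and viewed, at most 10 in all, crops included, and the job is handed in when it is done.

```bash
mkdir -p pics; ls
cat > h.py <<'E'
from bench import manip
import numpy as np, cv2
def cal(c):
    k=manip.get_calibration(c); return {a:np.array(b) if a!='k1' else b for a,b in k.items()}
def proj(c,X):
    k=cal(c); p=k['R']@np.array(X)+k['t']; s=p[:2]/p[2]; s=s*(1+k['k1']*(s@s)); K=k['camera_matrix']
    return K[:2,:2]@s+K[:2,2]
def cloud(c,depth):
    k=cal(c);K=k['camera_matrix'];v,u=np.mgrid[0:480,0:640]
    d=np.stack([(u-K[0,2])/K[0,0],(v-K[1,2])/K[1,1]],-1); s=d.copy()
    for _ in range(8): s=d/(1+k['k1']*(s**2).sum(-1,keepdims=True))
    P=np.concatenate([s,np.ones((480,640,1))],-1)*depth[...,None]
    return (P-k['t'])@k['R']
E
python3 - <<'E'
from h import *
for c in ('top','side'):
    im,d=manip.grab_frame(c); cv2.imwrite(f'pics/{c}0.png',im[...,::-1]); np.save(f'{c}.npy',d)
    for n in ('switch_a','key_a_grip','key_a_end','reject_tray','panel','battery_pack','tape_roll','multimeter'):
        for r in manip.look_for(c,n): print(c,n,np.round(r['at'],3),round(r['confidence'],2),proj(c,r['at']).round())
print(manip.current_time(), manip.current_tcp_rot())
E
```

```text
pics
top switch_a [0.382 0.04  0.04 ] 0.95 [330. 307.]
top switch_a [0.513 0.342 0.048] 0.9 [212. 258.]
top switch_a [ 0.548 -0.009  0.068] 0.79 [349. 242.]
top switch_a [0.728 0.226 0.04 ] 0.75 [257. 176.]
top switch_a [0.562 0.093 0.065] 0.72 [309. 237.]
top switch_a [0.396 0.185 0.043] 0.71 [274. 303.]
top switch_a [0.575 0.188 0.062] 0.66 [272. 233.]
top key_a_grip [0.559 0.088 0.089] 0.46 [311. 238.]
top key_a_end [0.561 0.092 0.093] 0.5 [309. 237.]
top reject_tray [ 0.523 -0.331  0.007] 0.6 [465. 250.]
top panel [0.559 0.089 0.047] 0.72 [310. 239.]
top panel [0.56  0.09  0.063] 0.59 [310. 238.]
top battery_pack [ 0.758 -0.058  0.065] 0.9 [366. 161.]
top tape_roll [ 0.711 -0.264  0.027] 0.83 [441. 181.]
top tape_roll [ 0.548 -0.009  0.068] 0.21 [349. 242.]
top multimeter [0.667 0.438 0.034] 0.88 [177. 200.]
side switch_a [ 0.546 -0.004  0.062] 0.93 [334. 223.]
side switch_a [0.382 0.049 0.043] 0.92 [402. 254.]
side switch_a [0.724 0.235 0.046] 0.9 [235. 304.]
side switch_a [0.515 0.35  0.047] 0.87 [326. 369.]
side switch_a [0.576 0.199 0.062] 0.85 [307. 294.]
side switch_a [0.559 0.104 0.062] 0.78 [322. 259.]
side switch_a [0.389 0.201 0.044] 0.74 [396. 311.]
side key_a_grip [0.562 0.098 0.084] 0.87 [321. 250.]
side key_a_end [0.56  0.094 0.082] 0.56 [322. 250.]
side key_a_end [ 0.549 -0.009  0.086] 0.42 [333. 215.]
side reject_tray [ 0.524 -0.333  0.007] 0.67 [356. 152.]
side panel [0.556 0.131 0.048] 0.93 [321. 272.]
side panel [ 0.546 -0.008  0.084] 0.23 [334. 216.]
side battery_pack [ 0.754 -0.03   0.062] 0.63 [251. 206.]
side tape_roll [ 0.715 -0.255  0.017] 0.93 [286. 160.]
side multimeter [0.656 0.454 0.032] 0.62 [241. 415.]
side multimeter [0.558 0.132 0.045] 0.25 [320. 273.]
0.9 [[ 9.02705947e-01  4.30258031e-01 -2.14447058e-05]
 [ 4.30258031e-01 -9.02705947e-01  1.97186487e-05]
 [-1.08741564e-05 -2.70268984e-05 -1.00000000e+00]]
```

View pics/top0.png

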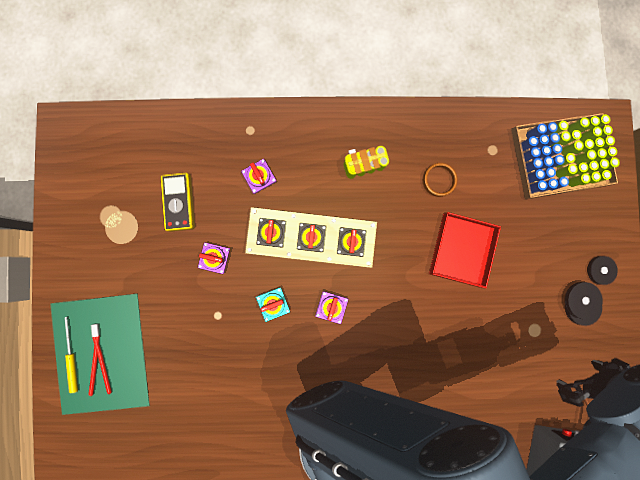

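View pics/side0.png

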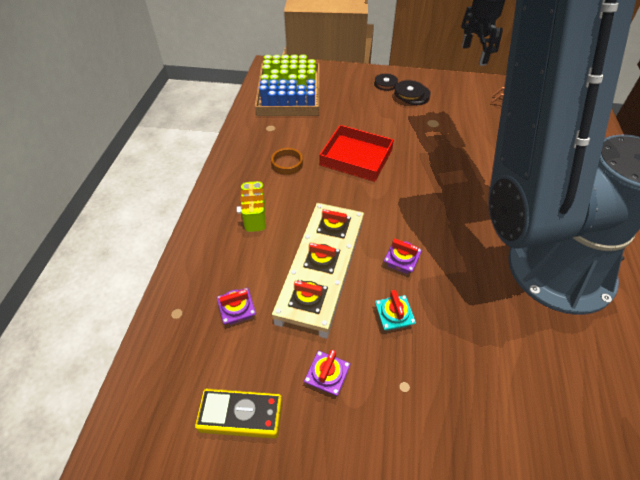

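Run:
```python
from h import *
im=cv2.imread('pics/top0.png'); d=np.load('top.npy'); P=cloud('top',d)
hsv=cv2.cvtColor(im,cv2.COLOR_BGR2HSV).astype(int);H,S,V=hsv[...,0],hsv[...,1],hsv[...,2]
u=np.arange(640)[None,:].repeat(480,0);v=np.arange(480)[:,None].repeat(640,1)
def rect(m,n):
    q=P[m][:,:2].astype(np.float32); r=cv2.minAreaRect(q*1000); print(n,len(q),r,'z',np.percentile(P[m][:,2],[5,50,95]).round(4)); return r
box=(u>230)&(u<390)&(v>195)&(v<280)
rect(box&(P[...,2]>.037)&(P[...,2]<.06),'panel')
rect((u>420)&(u<510)&(v>200)&(v<300)&(P[...,2]>.03)&(P[...,2]<.06),'tray rim')
red=((H<6)|(H>172))&(S>170)&(V>90)
for c in (270,311,351):
    m=box&(abs(u-c)<18)&(P[...,2]>.06)
    q=P[m&(P[...,2]>.08)]; r=rect(m&(P[...,2]>.08),f'key{c}')
    print(q.mean(0)); w,V2=np.linalg.eigh(np.cov(q[:,:2].T)); print('yaw',np.arctan(V2[1,1]/V2[0,1]))
    f=box&(abs(u-c)<20)&(V<70); print('flange',f.sum())
    rect(f&(P[...,2]>.04)&(P[...,2]<.07),'fl')
ims=cv2.resize(im[195:280,195:395],None,fx=4,fy=4,interpolation=cv2.INTER_CUBIC); cv2.imwrite('pics/crop1.png',ims)
```

```text
panel 4568 ((563.5603637695312, 86.93094635009766), (330.737060546875, 120.35665130615234), 82.5419692993164) z [0.0419 0.0463 0.0529]
tray rim 526 ((523.5717163085938, -322.57330322265625), (153.21934509277344, 171.7513427734375), 74.11312866210938) z [0.0314 0.0387 0.0436]
key270 131 ((536.8313598632812, 158.0592498779297), (149.5980987548828, 45.787391662597656), 37.92660903930664) z [0.0869 0.0915 1.254 ]
[0.57022435 0.18269539 0.17974098]
yaw 0.7372071869300199
flange 17
fl 16 ((576.9419555664062, 197.93141174316406), (53.02426528930664, 66.9622802734375), 82.15731811523438) z [0.0491 0.0525 0.0662]
key311 124 ((541.5556030273438, 89.57796478271484), (11.578356742858887, 99.63676452636719), 82.75375366210938) z [0.0879 0.0918 1.254 ]
[0.55498311 0.08771825 0.21341438]
yaw -0.10960468506896885
flange 9
fl 9 ((554.7841796875, 101.48576354980469), (72.6794662475586, 50.44465255737305), 15.573121070861816) z [0.0491 0.0512 0.0599]
key351 125 ((519.2066650390625, 22.549339294433594), (44.77583694458008, 146.33071899414062), 37.92131042480469) z [0.087  0.0917 0.0961]
[ 0.54714817 -0.01108621  0.14706453]
yaw -0.9001447580734634
flange 13
fl 13 ((536.5697631835938, -3.0549583435058594), (74.648681640625, 50.316993713378906), 22.478389739990234) z [0.0478 0.0508 0.0614]
```

View pics/crop1.png

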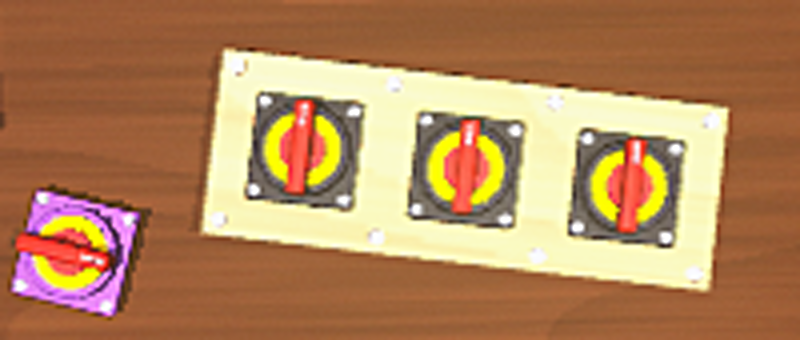

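```bash
cat >> h.py <<'E'
def rot(a): return np.array([[np.cos(a),np.sin(a),0],[np.sin(a),-np.cos(a),0],[0,0,-1.]])
PAN=np.array([.5636,.0869]); PY=-.130; TR=np.array([.5236,-.3226]); TY=-.277
def st(): return manip.current_time(),manip.current_ee_pos().round(4),manip.current_force().round(2),manip.current_ft_torque().round(3),round(float(manip.current_grip_width()),3),manip.current_grip_force()
E
python3 - <<'E'
from h import *
d=np.load('top.npy'); P=cloud('top',d)
keys=[]
for y in (.105,0,-.105):
    c=PAN+y*np.array([-np.sin(PY),np.cos(PY)])
    q=P[(np.hypot(P[...,0]-c[0],P[...,1]-c[1])<.045)&(P[...,2]>.084)&(P[...,2]<.1)]
    r=cv2.minAreaRect((q[:,:2]*1000).astype(np.float32)); w,V=np.linalg.eigh(np.cov(q[:,:2].T))
    print('cutout',c.round(4),'key',q.mean(0).round(4),np.round(r[0],1),np.round(r[1],1),'yaw',np.arctan(V[1,1]/V[0,1]).round(3)); keys.append(r[0])
q0=np.array(manip.current_qpos())
for a in (PY,PY+np.pi):
    for da in (-.4,0,.4):
        print(a,da,[None if (j:=manip.inverse_kinematics([*p,.15],rot(a+da))) is None else round(float(j[5]),2) for p in (np.array(keys[0])/1000,np.array(keys[2])/1000,TR)])
E
```

```text
cutout [0.5772 0.191 ] key [0.5771 0.1902 0.0913] [576.5 190.6] [12.  58.9] yaw -0.132
cutout [0.5636 0.0869] key [0.5624 0.087  0.0915] [562.1  87. ] [11.6 58.2] yaw -0.129
cutout [ 0.55   -0.0172] key [ 0.5498 -0.0166  0.0915] [550.2 -16.6] [12.3 58.4] yaw -0.136
-0.13 -0.4 [2.34, 1.99, 1.47]
-0.13 0 [1.94, 1.59, 1.07]
-0.13 0.4 [1.54, 1.19, 0.67]
3.0115926535897932 -0.4 [-0.8, -1.16, -1.67]
3.0115926535897932 0 [-1.2, -1.56, -2.07]
3.0115926535897932 0.4 [-1.6, -1.96, -2.47]
```

Run:
```python
from h import *
A=PY+np.pi
manip.set_gripper(.6)
manip.move_ptp([.577,.1905,.16],rot(A)); print(st(), manip.current_qpos())
manip.move_l([.577,.1905,.068],max_speed=.12); print(st())
manip.set_gripper(0,40); print(st())
t=manip.current_time(); manip.move_l([.577,.1905,.068],rot(A-.02)); print(st())
```

```text
(4.05, array([0.5772, 0.1898, 0.1601]), array([0.48, 0.38, 0.41]), array([-0.012, -0.009, -0.015]), 0.602, 0.0) [ 2.41042918e-01  5.31195458e-01  1.56244700e+00 -9.33072682e-05
  1.04785672e+00 -1.19833144e+00]
(4.9667, array([0.5775, 0.1906, 0.0687]), array([ 0.34, -0.14, -0.1 ]), array([-0.034,  0.018, -0.02 ]), 0.6, 0.0)
(5.4, array([0.5773, 0.1907, 0.0686]), array([-0.69,  0.87,  5.09]), array([0.17 , 0.234, 0.045]), 0.13, 43.08667480945587)
(5.65, array([0.5773, 0.1907, 0.0686]), array([-0.84,  1.91,  6.24]), array([0.136, 0.266, 0.046]), 0.131, 43.19868475198746)
```

```bash
cat >> h.py <<'E'
def tz(): return float(np.mean([manip.current_ft_torque()[2] for _ in range(3)]))
def rock(p,a0):
    ends=[]; x=0.
    for s in (-1,1):
        log=[]
        while True:
            t=-s*tz(); log.append((round(x,3),round(t,3)))
            if t>=.26 or abs(x)>.4: break
            x+=s*(.04 if t<.07 else .02)
            manip.move_l(p,rot(a0+x))
        r=manip.current_tcp_rot(); ends.append(x); print(s,log,'actual',round(float(np.arctan2(r[1,0],r[0,0])-a0),3),flush=True)
    manip.move_l(p,rot(a0)); print('swing',ends,st())
E
python3 - <<'E'
from h import *
rock([.577,.1905,.068],PY+np.pi)
E
```

```text
-1 [(0.0, 0.046), (-0.04, 0.059), (-0.08, 0.047), (-0.12, 0.126), (-0.14, 0.005), (-0.18, -0.002), (-0.22, 0.034), (-0.26, 0.151), (-0.28, 0.222), (-0.3, 0.273)] actual -0.299
1 [(-0.3, -0.273), (-0.26, -0.095), (-0.22, -0.046), (-0.18, 0.023), (-0.14, 0.072), (-0.12, 0.068), (-0.08, -0.035), (-0.04, -0.041), (-0.0, -0.025), (0.04, 0.011), (0.08, 0.07), (0.12, 0.045), (0.16, 0.025), (0.2, 0.021), (0.24, 0.119), (0.26, 0.174), (0.28, 0.265)] actual -6.005
swing [-0.30000000000000004, 0.28] (12.3333, array([0.5774, 0.1907, 0.0686]), array([0.29, 2.46, 6.2 ]), array([ 0.38 ,  0.009, -0.082]), 0.129, 43.386391550302505)
```

```bash
cat >> h.py <<'E'
def reject(p,slot):
    manip.set_gripper(0,60); f0=manip.current_force()
    manip.move_l([p[0],p[1],.12],max_speed=.12); manip.move_l([p[0],p[1],.2],max_speed=.2); print(st())
    c=TR+slot*np.array([np.cos(TY),np.sin(TY)]); R=rot(TY+np.pi)
    manip.move_ptp([*c,.2],R); manip.move_l([*c,.075],max_speed=.15); print(st())
    fz=manip.current_force()[2]; z=.06
    while z>.046:
        manip.move_l([*c,z],max_speed=.05); f=manip.current_force()[2]; print(round(z,4),round(float(f-fz),2))
        if f-fz>2.5: break
        z-=.002 if z<.056 else .004
    manip.set_gripper(.45); manip.move_l([*c,.18],max_speed=.2); print(st())
E
python3 - <<'E'
from h import *
reject([.577,.1905],-.04)
im,d=manip.grab_frame('side'); cv2.imwrite('pics/s1.png',cv2.resize(im[100:340,200:440],None,fx=2.4,fy=2.4)[...,::-1])
E
```

```text
(13.6833, array([0.5763, 0.1903, 0.1985]), array([ 0.49, -0.42, -4.51]), array([-0.017,  0.028,  0.037]), 0.123, 61.90218061208725)
(16.5167, array([ 0.4857, -0.312 ,  0.0759]), array([-0.46, -0.4 , -2.85]), array([-0.01 , -0.044,  0.048]), 0.127, 61.92768752574921)
0.06 -0.7
0.056 -0.93
0.054 -0.65
0.052 -0.56
0.05 17.32
(19.15, array([ 0.4846, -0.3113,  0.1789]), array([-0.55,  0.76, -0.01]), array([-0.019,  0.023, -0.013]), 0.449, 0.0)
```

View pics/s1.png

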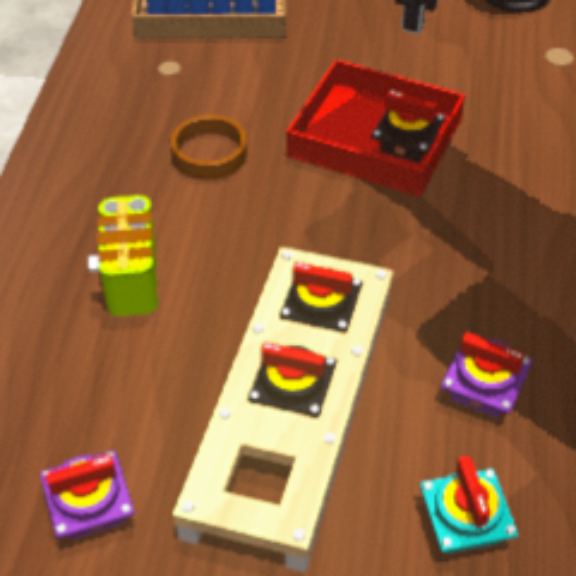

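The left switch is upright in the tray, at crop pixel (410,130). The middle one is at (293,375) and the right one at (322,293), both still seated, so the middle one is next.

```bash
cat >> h.py <<'E'
def check(p):
    manip.move_ptp([*p,.15],rot(PY+np.pi)); manip.move_l([*p,.068],max_speed=.12)
    manip.set_gripper(0,40); print(st()); rock([*p,.068],PY+np.pi)
E
python3 - <<'E'
from h import *
check([.5625,.087])
E
```

```text
(21.8917, array([0.563 , 0.0871, 0.0688]), array([-1.4 ,  1.31,  7.02]), array([ 0.099,  0.211, -0.012]), 0.131, 44.27324563264847)
-1 [(0.0, -0.012), (-0.04, 0.123), (-0.06, 0.166), (-0.08, 0.232), (-0.1, 0.231), (-0.12, 0.264)] actual -0.119
1 [(-0.12, -0.264), (-0.08, -0.149), (-0.04, 0.063), (-0.0, 0.069), (0.04, 0.175), (0.06, 0.142), (0.08, 0.211), (0.1, 0.262)] actual 0.1
swing [-0.12000000000000001, 0.09999999999999999] (25.1417, array([0.5632, 0.0871, 0.0688]), array([1.91, 1.95, 7.51]), array([ 0.167, -0.049,  0.105]), 0.13, 44.40037027001381)
```

Swing is 0.22 rad against 0.58 for the worn one, and it comes up firm at once: the middle switch is sound. Release it and check the right one.

Run:
```python
from h import *
manip.set_gripper(.45); manip.move_l([.5625,.087,.15],max_speed=.2)
check([.55,-.0168])
```

```text
(27.7583, array([ 0.5505, -0.0168,  0.0688]), array([-1.04,  1.5 ,  7.08]), array([0.248, 0.196, 0.031]), 0.133, 44.28049296140671)
-1 [(0.0, 0.031), (-0.04, 0.124), (-0.06, 0.275)] actual -0.06
1 [(-0.06, -0.275), (-0.02, -0.044), (0.02, 0.059), (0.06, 0.144), (0.08, 0.144), (0.1, 0.233), (0.12, 0.352)] actual 0.119
swing [-0.06, 0.12000000000000001] (30.025, array([ 0.5505, -0.0169,  0.0688]), array([-1.16,  0.68,  7.18]), array([0.108, 0.146, 0.092]), 0.129, 44.31968539953232)
```

Run:
```python
from h import *
manip.set_gripper(.45); manip.move_l([.55,-.0168,.2],max_speed=.2)
manip.move_ptp([.4,-.2,.3],rot(PY+np.pi))
for c,(y,x) in {'side':(100,200)}.items():
    im,d=manip.grab_frame(c); cv2.imwrite('pics/s2.png',cv2.resize(im[100:340,200:440],None,fx=2.4,fy=2.4)[...,::-1])
print(st())
```

```text
(32.2667, array([ 0.4005, -0.1993,  0.2992]), array([ 0.39, -0.38, -0.55]), array([ 0.012, -0.017, -0.047]), 0.447, 0.0)
```

View pics/s2.png

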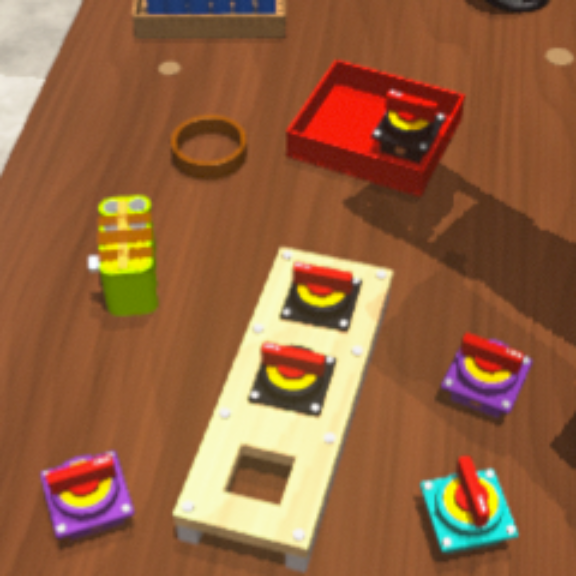

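The worn switch is upright in the tray at (410,125). The two sound ones are seated at (293,375) and (322,293), and the bystanders in view haven't moved.

```bash
python3 -c "
from h import *
print(manip.sign_off())"
```

```text
the job is handed in; nothing more can be done
None
```

I checked all three switches from the left: the left one was worn (about 0.58 rad of swing) and is upright in the red reject tray, the middle and right ones were sound and are still seated, and the job is handed in at about 32 s.

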